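# Nest the sample cups on the warmer and set its dial

### The job

Get the sample cups ready for pre-warming: take the two blue cups off the sloping drain rack and nest them, either one first, into the blue cup that stands on the white warmer, so that all three form one upright, fully nested stack in its place there; lower them in, do not drop them. Turn the warmer's grey knob until the yellow needle points at the red mark on the dial. Leave the bottle, the dishes and the tip box undisturbed.

Things in the scene. Friction and masses are not known exactly. Their poses are not given: they have to be found in the camera images.
- cup_a: blue metal cup, 86 mm high; outer radius 17.5 mm at the foot, 29.3 at 62 mm; from there to the rim a straight collar 24 mm high, 69 mm across outside (grip it there), 63 inside; walls 2-3 mm. Nested fully, a collar rests on the rim below, origins 24 mm apart. Origin: underside centre; z along its axis to the mouth. Starts in the rack's +y socket, leaning 25-30 degrees to the robot
- cup_b: blue metal cup exactly like cup_a. Origin: underside centre; z along its axis to the mouth. Starts in the rack's -y socket, leaning 25 to 30 degrees towards the robot, 130 mm from cup_a
- cup_base: blue metal cup exactly like cup_a, same origin and axes. Stands upright on the warmer's plate inside an aluminium locating ring 22 mm high with about 1 mm play; the bottom of the stack
- rack: white sloping drain rack, fixed: 110 x 260 mm board at 25 degrees, low edge nearest the robot, on a grey tray 115 x 270 mm; two sockets 65 mm either side of its middle, rings 56 mm across and 30 mm high along the slanted cup axis, 1-2 mm play round the cups. Origin: under its centre on the bench; cups lean towards its -x
- warmer: white plate warmer, fixed, 170 (x) x 340 (y) x 40 mm high; origin under its centre on the bench. Dark round plate with the locating ring 85 mm towards its +y end, dial and knob 85 mm towards its -y end.
- warmer_seat (a point): centre of the locating ring on the warmer's plate, 46 mm above the bench, where the foot of the bottom cup stands
- knob_grip (a point): on the knob's vertical axis, 86 mm above the bench, the height to grip: the knob's bar is 14 mm thick, 62 mm long, and reaches from 60 to 96 mm above the bench; below it is a round skirt 56 mm across. Local x runs along the bar and turns with the knob; at the start the bar lies along the warmer's x
- knob (a joint): turn of the knob in rad, 0 at the start, growing clockwise seen from above, range 0 to 2.6; light friction; stays where it is left
- needle: yellow needle just above the black dial around the knob, 65 mm from axis to tip; origin on the knob's axis, its x axis points along the needle to the tip. Geared to the knob: it turns the same way by half the knob's angle; at the start it points to the warmer's -x
- mark: red square index 10 mm wide at the rim of the black dial, 71 mm from the knob's axis; origin on the knob's axis, its x axis points to the index. It stands 0.30 to 0.65 rad clockwise from the needle's start, and cannot be moved by hand
- bottle: amber bottle, 56 mm across, 110 mm high, bystander; origin at the centre of its underside
- dishes: three glass dishes in a pile, 90 mm across, 60 mm high, bystander; origin at the centre of the underside
- tipbox: green tip box with a clear cover, 72 x 112 x 63 mm, bystander; origin at the centre of its underside
Not all that is in view belongs to the job. What is shaped like the cup_base but pink is not meant.

How it is judged (in metres and radians):
At the end, for the whole second after the job is handed in: Both rack cups nested, either order, in the cup on the warmer: undersides 24 and 48 mm above its own (3 mm), centred within 5 mm, all upright within 0.07 rad, at rest, the bottom cup within 8 mm of its seat; the needle within 0.08 rad of the red mark (((z of cup_a in the frame of cup_base between 0.021 and 0.027 m and z of cup_b in the frame of cup_base between 0.045 and 0.051 m) or (z of cup_b in the frame of cup_base between 0.021 and 0.027 m and z of cup_a in the frame of cup_base between 0.045 and 0.051 m)) and horizontal distance between each of cup_a, cup_b and cup_base below 0.005 m and angle between each of cup_a, cup_b, cup_base's own z axis and vertical below 0.07 rad and linear speed of each of cup_a, cup_b, cup_base below 0.02 m/s and distance between cup_base and warmer_seat below 0.008 m and angle between the x axis of needle and the x axis of mark, either way round below 0.08 rad); the robot touches nothing.
It fails at once if the amber bottle is pushed more than 30 mm or tipped (distance of bottle from where it was at the start of the episode above 0.03 m or angle between bottle's own z axis and vertical above 0.3 rad).
It fails at once if the stack of dishes is pushed more than 30 mm or tipped (distance of dishes from where it was at the start of the episode above 0.03 m or angle between dishes's own z axis and vertical above 0.3 rad).
It fails at once if the green tip box is pushed more than 30 mm or tipped (distance of tipbox from where it was at the start of the episode above 0.03 m or angle between tipbox's own z axis and vertical above 0.3 rad).
It fails at once if cup_a is dropped into the stack (faster than 0.6 m/s inside the cup below, as after a fall of about 20 mm) instead of being lowered (horizontal distance between cup_a and cup_base below 0.015 m and z of cup_a in the frame of cup_base below 0.085 m and linear speed of cup_a above 0.6 m/s).
It fails at once if cup_b is dropped into the stack (faster than 0.6 m/s inside the cup below, as after a fall of about 20 mm) instead of being lowered (horizontal distance between cup_b and cup_base below 0.015 m and z of cup_b in the frame of cup_base below 0.085 m and linear speed of cup_b above 0.6 m/s).
It also fails if it takes over 72 s, if anything falls off the work surface, if the arm or the gripper's body presses on something with over 40 N, if the wrist force passes 120 N, or if a joint passes its speed limit or range.

### The arm

A 6-joint arm with a two-finger parallel gripper is mounted at the origin on the work surface. World frame = base frame: x ahead of the robot, y to its left, z up, the work surface at z = 0. Lengths are in mm, angles in rad, forces in N, time in s.
With the tool pointing down it reaches from about 350 to 875 mm from the base axis. Payload 4.2 kg.
Tool frame: the origin (TCP) lies between the finger pads; the fingertips stand 22 mm ahead of it and the grasp point (between the pads) lies 3 mm ahead of it; z points along the fingers, x is the direction in which the jaws open and shut, and the axes are right-handed (so a half turn about z gives the same grasp; the last joint's range is limited). The gripper opens to 87 mm and grips with 3 to 60 N. Pads are 19 mm wide; open, the fingers measure 117 mm over their backs; the gripper's body (75 mm by 190 mm) begins 51 mm behind the grasp point.
Start: joints at [-0.986, 0.385, 0.008, 0, -1.194, -0.259], TCP at [200.057, -592.095, 205.95] pointing down, gripper open.
Joint ranges: [-3.14, 3.14], [-1.21, 2.06], [-1.07, 1.41], [-3.16, 2.05], [-2.99, -0.16], [-3.1, 3.1]. Speed limits (rad/s): [2.79, 2.79, 3.14, 3.14, 3.14, 3.14].

### API

Orientations are given as a rotation vector (axis times angle).
In Python, from station import status, snapshot, camera_model, env gives the robot as it stands. The module is installed in compiled form; this text tells all that it offers.
- The arm moves only by the shell command python3 -m inch 'ROWS' [OPENING] [FORCE]. ROWS is JSON, a list of rows, each a list of 6 numbers: the shift along the tool's x, y, z in m, then the turn, a rotation vector about the tool's x, y, z in degrees. A call has 1 to 8 rows; each row is the pose to reach, as a shift and turn from the pose measured when the call began, along the tool's axes at that moment; what a row does not reach only later rows make up. A row lasts 1/8 s, in which the tool goes at most 62.5 mm and 10.7 degrees, less where a joint would pass 70% of its speed; a pose out of reach is approached as far as the arm can. A call with a gripper value outside its range is refused whole. OPENING is the finger opening in m, from 0 to 0.087, set as the call begins (- or left out, the last holds). The fingers move at their own pace and stop on an object; FORCE is the grip in N (left out, the last holds). Time passes only in rows, so rows that repeat a pose let the fingers close. It gives the time, the measured TCP pose, the force and the opening at its end, in the units of the state.
- status.sense(): the state, without advancing time (a new reading comes with each control period).
- snapshot(name): name is "side" or "top" or "wrist"; returns (picture, depth): 420x560x3 uint8, blue, green, red; 420x560 float32, mm along the optical axis (not along the pixel's ray), 0 where there is no reading.
- camera_model(name): a dict with "camera_matrix" (3x3 intrinsics, pixels), "rvec" (rotation vector, rad) and "tvec" (3), from world to camera coordinates, as OpenCV has them; the wrist camera has in their place "hand_eye" (4x4, takes a point from camera to tool coordinates, whose origin is the TCP and whose axes are the tool frame's). Camera axes: x right, y down, z forward; pixel columns grow to the right and rows downward; lengths in mm; the calibration is good to about 2 mm. A picture is of the moment at which its call begins: read the wrist's pose just before it. camera_model takes no time and is no camera call.
- env.hand_in(): hands the job in, once; it reports no verdict.
The state is a dict: "t": time; "q": joint angles; "dq": joint speeds; "tau": joint torques, N m; "ee_pos": TCP position; "ee_rot": TCP orientation; "contact_force": force on the tool from outside, world axes, zero at the start; "wrist_torque": the same for the moment, N m; "width": opening from 0.0 (shut) to 1.0 (fully open).
Only numpy, scipy, OpenCV 4.12 (cv2) and the standard library are available. Lean on these libraries where they do the work, as an engineer would, in place of code of your own. Each camera call takes 0.05 s, during which the arm holds its last target. There are 200 camera calls.

## Working session

There is one attempt and no reset: what is moved stays moved. The work goes in short steps, Python scripts to look and compute and a shell command to move; the robot and the scene stay as the last step left them, time stands still between calls to the robot, and variables do not carry over. Pictures are saved under pics/ and viewed, about 8 in all and at most 12, crops included, and the job is handed in when it is done.

```bash
mkdir -p pics
python3 - <<'E'
from station import status, snapshot, camera_model
import cv2,numpy as np
s=status.sense(); print(s)
for n in ("side","top"):
    im,d=snapshot(n); np.savez(f"{n}0.npz",im=im,d=d); cv2.imwrite(f"pics/{n}0.png",im)
    m=camera_model(n); print(n,m)
print(camera_model("wrist"))
E
```

```text
{'t': 0.0, 'q': array([-9.86399948e-01,  3.85549009e-01,  6.63116741e-03, -5.00921588e-04,
       -1.19402286e+00, -2.58608680e-01]), 'dq': array([-4.67851912e-04,  2.21283611e-04,  2.17741129e-03,  1.39181635e-03,
       -1.57205708e-03,  6.38781340e-05]), 'tau': array([-3.86270676e-04, -3.90668428e+01,  1.87407607e+01,  4.22014028e+00,
        1.10339888e-02, -1.78885189e-04]), 'ee_pos': array([ 199.84783469, -591.50622673,  204.8660206 ]), 'ee_rot': array([-1.83093681e+00, -2.55063220e+00, -1.88121312e-03]), 'contact_force': array([-0.55053311, -0.1019664 ,  1.12119275]), 'wrist_torque': array([ 0.04176801, -0.03227503,  0.00987443]), 'width': 0.9962174554540922}
side {'camera_matrix': array([[427.73332042,   0.        , 277.75239821],
       [  0.        , 427.73332042, 212.08335343],
       [  0.        ,   0.        ,   1.        ]]), 'rvec': array([ 0.89936255, -2.48273128,  1.11470654]), 'tvec': array([440.43285176, 293.83334866, 868.03820686])}
top {'camera_matrix': array([[459.39691007,   0.        , 278.90415039],
       [  0.        , 459.39691007, 218.14406702],
       [  0.        ,   0.        ,   1.        ]]), 'rvec': array([ 1.98341504, -2.22223765,  0.26603694]), 'tvec': array([  47.14346174,  577.60896479, 1049.56313562])}
{'camera_matrix': array([[325.78897497,   0.        , 280.96586036],
       [  0.        , 325.78897497, 209.76832342],
       [  0.        ,   0.        ,   1.        ]]), 'hand_eye': array([[ 9.99999414e-01,  6.90245640e-04, -8.33934187e-04,
        -8.91606456e-01],
       [-4.16470534e-04,  9.56364311e-01,  2.92176541e-01,
        -8.06359433e+01],
       [ 9.99218477e-04, -2.92176022e-01,  9.56364038e-01,
        -1.79070012e+02],
       [ 0.00000000e+00,  0.00000000e+00,  0.00000000e+00,
         1.00000000e+00]])}
```

View pics/side0.png

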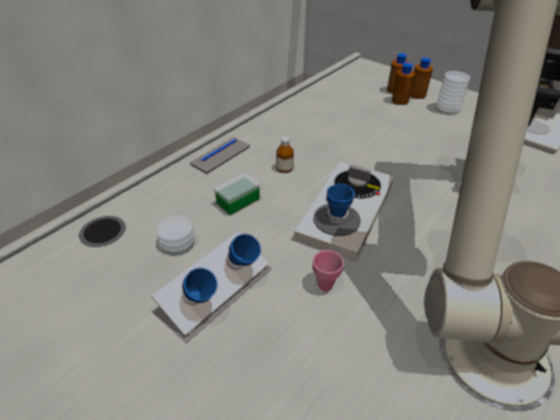

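View pics/top0.png

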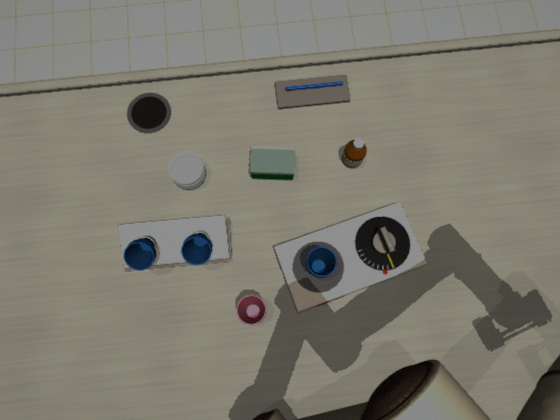

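```bash
cat > h.py <<'E'
import cv2,numpy as np
from scipy.spatial.transform import Rotation as R
from station import status,snapshot,camera_model
np.set_printoptions(precision=2,suppress=True)
def pose(): s=status.sense(); return s['ee_pos'],R.from_rotvec(s['ee_rot']).as_matrix()
def cam(n,p=None):
    m=camera_model(n);K=m['camera_matrix']
    if n=='wrist':
        H=m['hand_eye'];t,Rm=p;return K,Rm@H[:3,:3],Rm@H[:3,3]+t
    A=cv2.Rodrigues(m['rvec'])[0];return K,A.T,-A.T@m['tvec']
def cloud(d,c):
    K,A,o=c;v,u=np.mgrid[:d.shape[0],:d.shape[1]]
    return np.stack([(u-K[0,2])/K[0,0]*d,(v-K[1,2])/K[1,1]*d,d],-1)@A.T+o
def plane(u,v,z,c):
    K,A,o=c;r=A@np.array([(u-K[0,2])/K[0,0],(v-K[1,2])/K[1,1],1.]);return o+r*(z-o[2])/r[2]
def look(n,tag):
    p=pose();im,d=snapshot(n);cv2.imwrite(f'pics/{tag}.png',im);np.savez(f'{tag}.npz',im=im,d=d,t=p[0],R=p[1]);c=cam(n,p);return im,d,c,cloud(d,c)
def mask(im,lo,hi): return cv2.inRange(cv2.cvtColor(im,cv2.COLOR_BGR2HSV),lo,hi)>0
BLUE=((100,120,40),(125,255,255))
def circ(P):
    A=np.c_[2*P,np.ones(len(P))];s=np.linalg.lstsq(A,(P**2).sum(1),rcond=None)[0];return s[:2],np.sqrt(s[2]+s[:2]@s[:2])
E
python3 - <<'E'
from h import *
z=np.load('top0.npz');im,d=z['im'],z['d'];c=cam('top');X=cloud(d,c)
hs=mask(im,*BLUE);n,l,st,ce=cv2.connectedComponentsWithStats(hs.astype(np.uint8))
for i in range(1,n):
    if st[i,4]<150: continue
    P=X[(l==i)&(d>0)]
    print('blue',ce[i],st[i,4],'z',np.percentile(P[:,2],[2,50,98]),P.mean(0))
hsv=cv2.cvtColor(im,cv2.COLOR_BGR2HSV)
for nm,lo,hi in (('red',(0,150,100),(6,255,255)),('yel',(22,150,100),(35,255,255))):
    m=mask(im,lo,hi);m[:,:340]=0;v,u=np.nonzero(m);print(nm,len(u),u.mean(),v.mean(),plane(u.mean(),v.mean(),44,c))
    if nm=='yel': 
        print(X[m].mean(0)); L=np.array([plane(a,b,46,c)[:2] for a,b in zip(u,v)]);print('ax',cv2.fitLine(L.astype(np.float32),2,0,.01,.01).ravel())
# warmer top plane
W=X[(abs(X[...,2]-40)<5)&(d>0)&(np.arange(560)[None]>260)&(np.arange(560)[None]<440)&(np.arange(420)[:,None]>195)]
print('warmer',len(W),np.median(W[:,2]),cv2.minAreaRect(W[:,:2].astype(np.float32)))
K=X[(X[...,2]>85)&(X[...,2]<105)&(np.arange(560)[None]>360)&(np.arange(560)[None]<410)&(np.arange(420)[:,None]<270)]
print('knob',len(K),K.mean(0),cv2.minAreaRect(K[:,:2].astype(np.float32)))
Rk=X[(X[...,2]>8)&(X[...,2]<95)&(np.arange(560)[None]<240)&(np.arange(420)[:,None]>205)&(np.arange(420)[:,None]<280)]
print('rack',cv2.minAreaRect(Rk[:,:2].astype(np.float32)))
print('bench',np.median(X[300:310,100:200,2]))
E
```

```text
blue [313.51  85.58] 192 z [13.23 21.94 27.14] [ 947.9  -155.67   21.81]
blue [196.95 249.51] 675 z [ 43.62  90.27 137.13] [520.85 181.49  88.93]
blue [140.06 255.  ] 668 z [ 44.29  92.69 136.6 ] [522.44 313.62  91.34]
blue [319.33 260.47] 605 z [ 46.91  97.04 134.7 ] [462.3  -99.76  92.63]
red 14 384.7142857142857 271.35714285714283 [ 424.4  -258.78   44.  ]
yel 26 390.3076923076923 260.7307692307692 [ 448.4  -276.65   44.  ]
[ 448.32 -276.42   44.87]
ax [   0.97    0.25  448.2  -276.11]
warmer 6973 40.797154730900274 ((464.46978759765625, -142.17031860351562), (170.8572998046875, 420.71844482421875), 13.536059379577637)
knob 190 [ 505.24 -261.37   94.72] ((599.7261962890625, -251.75320434570312), (274.85028076171875, 21.176921844482422), 6.254324913024902)
rack ((573.231201171875, 245.40670776367188), (168.56332397460938, 265.8774108886719), 3.381707191467285)
bench 0.08694942722365795
```

```bash
cat >> h.py <<'E'
def rimfit(X,m,B,band=4,tol=None):
    # B columns: x,y,axis ; rim centre and radius of blue points near top of the axis
    P=X[m]@B; top=np.percentile(P[:,2],97); Q=P[P[:,2]>top-band]
    c,r=circ(Q[:,:2])
    for _ in range(6):
        e=abs(np.linalg.norm(Q[:,:2]-c,axis=1)-r); G=Q[e<3]; c,r=circ(G[:,:2])
    return B@np.r_[c,top],r,len(G)
def rackB(tilt=27.5,yaw=3.4): return R.from_euler('ZY',[yaw,-tilt],degrees=True).as_matrix()
E
python3 - <<'E'
from h import *
z=np.load('top0.npz');im,d=z['im'],z['d'];c=cam('top');X=cloud(d,c)
hs=mask(im,*BLUE)&(d>0);n,l,st,ce=cv2.connectedComponentsWithStats(hs.astype(np.uint8))
big=[i for i in range(1,n) if st[i,4]>400]
for i,nm in zip(big,['B','A','base']):
    B=rackB() if nm!='base' else np.eye(3)
    print(nm,*rimfit(X,l==i,B))
# rack board plane: white pixels near rack
u=np.arange(560)[None];v=np.arange(420)[:,None]
W=mask(im,(0,0,150),(180,50,255))&(d>0)&(u<226)&(u>124)&(v>218)&(v<236)
P=X[W];C=P.mean(0);nn=np.linalg.svd(P-C,full_matrices=False)[2][2];print('board n',nn*np.sign(nn[2]),C,len(P))
t,Rm=pose();print(Rm)
E
```

```text
B [511.49 179.2  123.81] 32.027281577294474 87
A [513.88 308.75 124.07] 32.04693626403685 83
base [454.09 -98.32 133.9 ] 32.52641115226886 123<stdin>:11: RuntimeWarning: Mean of empty slice.
  ret = um.true_divide(
Traceback (most recent call last):
IndexError: index 2 is out of bounds for axis 0 with size 0
```

```bash
cat >> h.py <<'E'
def down(yaw,tilt=0):
    # tool z opposite to axis leaning by tilt toward -x'; tool x along y' of frame yawed by yaw (deg)
    B=rackB(tilt,yaw); return np.c_[B[:,1],B[:,0],-B[:,2]]
def plan(pos,Rt):
    t,Rm=pose(); s=Rm.T@(np.array(pos)-t)/1000; w=np.degrees(R.from_matrix(Rm.T@Rt).as_rotvec())
    print('row',np.round(s,4).tolist(),np.round(w,2).tolist(),'steps',np.linalg.norm(s)/.0625,np.linalg.norm(w)/10.7)
E
python3 - <<'E'
from h import *
plan((480,-240,260),down(14))
E
```

```text
row [0.2436, 0.3779, -0.0546] [-0.01, -0.11, 4.66] steps 7.2464045198151155 0.43528562311131214
```

```bash
python3 -m inch '[[0.24,0.378,-0.055,0,0,4.7],[0.24,0.378,-0.055,0,0,4.7],[0.24,0.378,-0.055,0,0,4.7],[0.24,0.378,-0.055,0,0,4.7],[0.24,0.378,-0.055,0,0,4.7],[0.24,0.378,-0.055,0,0,4.7],[0.24,0.378,-0.055,0,0,4.7],[0.24,0.378,-0.055,0,0,4.7]]' 0.087 && python3 -m inch '[[0,0,0,0,0,0],[0,0,0,0,0,0]]'
python3 - <<'E'
from h import *
im,d,c,X=look('wrist','w1'); print(pose())
E
```

```text
t: 1.1
ee_pos: [483.1, -240.7, 260.4]
ee_rot: [-1.929, -2.478, -0.002]
contact_force: [0.4, -0.6, -1.1]
width: 1.004
t: 1.35
ee_pos: [482.2, -241.4, 259.9]
ee_rot: [-1.929, -2.476, -0.001]
contact_force: [-0.5, 0.4, -0.1]
width: 1.0
(array([ 482.11, -241.64,  260.04]), array([[-0.24,  0.97, -0.  ],
       [ 0.97,  0.24,  0.  ],
       [ 0.  , -0.  , -1.  ]]))
```

View pics/w1.png

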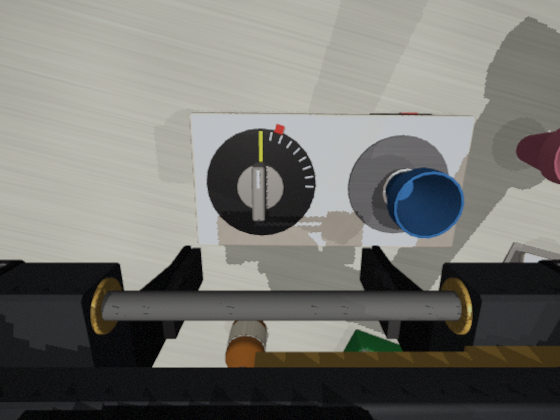

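The wrist view shows the knob and dial around (260,183), needle tip (261,132), red mark (280,129), and the base cup's rim around (425,202).

Run:
```python
from h import *
z=np.load('w1.npz');im,d=z['im'],z['d'];c=cam('wrist',(z['t'],z['R']));X=cloud(d,c)
u=np.arange(560)[None];v=np.arange(420)[:,None]
g=cv2.cvtColor(im,cv2.COLOR_BGR2GRAY)
def pts(m,zz): 
    b,a=np.nonzero(m); return np.array([plane(i,j,zz,c)[:2] for i,j in zip(a,b)])
m=(abs(X[...,2]-40)<8)&(d>0)&(v<246)&(v>100)&(u>180)&(u<490)
r=cv2.minAreaRect(X[m][:,:2].astype(np.float32));print('warmer',r)
dk=(g<60)&(v>115)&(v<245)&(u>195)&(u<325)
P=X[dk&(d>0)&(X[...,2]>35)&(X[...,2]<60)];print('dial z',np.median(P[:,2]))
cn=max(cv2.findContours(dk.astype(np.uint8),0,1)[0],key=cv2.contourArea);h=cv2.convexHull(cn)[:,0]
Dp=np.array([plane(a,b,np.median(P[:,2]),c)[:2] for a,b in h]);D,rr=circ(Dp);print('dial',D,rr)
red=mask(im,(0,150,90),(8,255,255))&(u>265)&(u<295)&(v<140)
yel=mask(im,(22,120,90),(36,255,255))&(v<175)&(u<330)
Rp=pts(red,44).mean(0);Yp=pts(yel,46);print('red',red.sum(),Rp,'z',X[red][:,2].mean(),'yel',yel.sum(),X[yel][:,2].mean())
f=cv2.fitLine(Yp.astype(np.float32),2,0,.01,.01).ravel();print('needle line',f, np.degrees(np.arctan2(-f[1],-f[0])))
K=X[(X[...,2]>88)&(X[...,2]<102)&(u>235)&(u<285)&(v<230)&(v>150)];kr=cv2.minAreaRect(K[:,:2].astype(np.float32));print('knob',kr,np.median(K[:,2]))
for C in (D,np.array(kr[0])):
    a=lambda p:np.degrees(np.arctan2(*(p-C)[::-1]));print('ang red',a(Rp),np.linalg.norm(Rp-C),'needle',a(Yp.mean(0)),np.linalg.norm(Yp-C,axis=1).max())
bl=mask(im,*BLUE)&(d>0)&(u>350)&(u<500)&(v>150)
print('base',*rimfit(X,bl,np.eye(3)))
```

```text
warmer ((474.5042419433594, -183.43548583984375), (169.5547332763672, 340.2906799316406), 13.893831253051758)
dial z 42.2390039835027
dial [ 495.53 -264.62] 66.65951326156028
red 64 [ 425.57 -258.99] z 45.09710404243386 yel 135 44.61641451896638
needle line [   0.97    0.24  449.1  -275.8 ] -166.04362
knob ((494.480712890625, -265.1473388671875), (60.73942565917969, 14.115202903747559), 14.09140396118164) 95.91959033810798
ang red 175.40189294826507 70.18060935420715 needle -166.4572566085932 64.70078752294607
ang red 174.8938123833922 69.18185407319662 needle -166.79058609967632 63.5683735158626
base [ 455.25 -100.64  132.52] 32.53610493721897 824
```

```bash
python3 -m inch '[[-0.026,0.007,0.05,0,0,0],[-0.026,0.007,0.10,0,0,0],[-0.026,0.007,0.15,0,0,0],[-0.026,0.007,0.171,0,0,0],[-0.026,0.007,0.171,0,0,0],[-0.026,0.007,0.171,0,0,0]]' 0.05 && python3 -m inch '[[0,0,0,0,0,0],[0,0,0,0,0,0],[0,0,0,0,0,0],[0,0,0,0,0,0]]' 0 25
python3 - <<'E'
from h import *
print(pose())
E
```

```text
t: 2.15
ee_pos: [495.5, -265.8, 90.2]
ee_rot: [-1.933, -2.476, -0.002]
contact_force: [-0.0, -0.3, 0.1]
width: 0.58
t: 2.65
ee_pos: [495.6, -265.7, 90.4]
ee_rot: [-1.933, -2.477, -0.002]
contact_force: [0.5, 0.4, 0.3]
width: 0.206
(array([ 495.57, -265.7 ,   90.39]), array([[-0.24,  0.97,  0.  ],
       [ 0.97,  0.24,  0.  ],
       [ 0.  ,  0.  , -1.  ]]))
```

```bash
python3 -m inch '[[0,0,0,0,0,0],[0,0,0,0,0,0],[0,0,0,0,0,9],[0,0,0,0,0,18],[0,0,0,0,0,27],[0,0,0,0,0,36],[0,0,0,0,0,38.4],[0,0,0,0,0,38.4]]' && python3 -m inch '[[0,0,0,0,0,0],[0,0,0,0,0,0]]' && python3 -m inch '[[0,0,0,0,0,0],[0,0,0,0,0,0],[0,0,0,0,0,0],[0,0,0,0,0,0]]' 0.06  && python3 -m inch '[[0,0,-0.06,0,0,0],[0,0,-0.12,0,0,0],[0,0,-0.17,0,0,-10],[0,0,-0.17,0,0,-20],[0,0,-0.17,0,0,-30],[0,0,-0.17,0,0,-38.4],[0,0,-0.17,0,0,-38.4]]' 0.087
python3 - <<'E'
from h import *
im,d,c,X=look('wrist','w2');u=np.arange(560)[None];v=np.arange(420)[:,None]
C=np.array([495.1,-265.7])
for n,lo,hi in (('red',(0,150,90),(8,255,255)),('yel',(22,120,90),(36,255,255))):
    m=mask(im,lo,hi)&(np.linalg.norm(X[...,:2]-C,axis=-1)<80)&(X[...,2]<60)
    P=X[m][:,:2].mean(0)-C;print(n,m.sum(),np.degrees(np.arctan2(P[1],P[0])),np.linalg.norm(P))
E
```

```text
t: 3.65
ee_pos: [495.5, -265.7, 90.3]
ee_rot: [-2.639, -1.704, -0.002]
contact_force: [-0.4, -0.0, 0.3]
width: 0.004
t: 3.9
ee_pos: [495.6, -265.7, 90.3]
ee_rot: [-2.638, -1.704, -0.002]
contact_force: [-0.8, 0.5, 0.3]
width: 0.004
t: 4.4
ee_pos: [495.6, -265.7, 90.3]
ee_rot: [-2.638, -1.704, -0.002]
contact_force: [-0.7, 0.3, -0.3]
width: 0.374
t: 5.28
ee_pos: [495.3, -265.9, 260.3]
ee_rot: [-1.933, -2.476, -0.002]
contact_force: [0.1, -0.7, 0.6]
width: 0.994
red 64 174.59727912901573 69.91161383585592
yel 151 -167.55990641549528 45.968277580702676
```

View pics/w2.png

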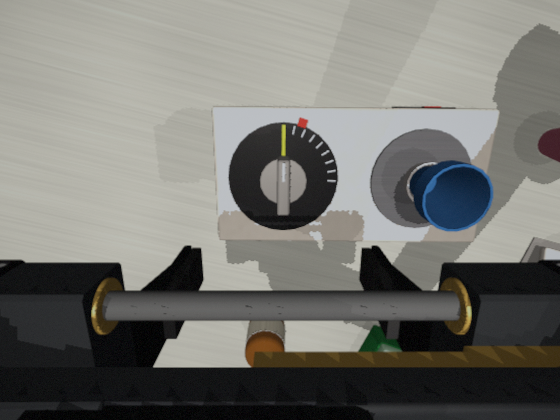

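The needle (284,140) is still short of the red mark (303,123): the knob never moved. The fingers closed on nothing, so I'll check where the fingertips really are.

Run:
```python
from h import *
z=np.load('w2.npz');d=z['d'];K=camera_model('wrist')['camera_matrix'];H=camera_model('wrist')['hand_eye']
T=cloud(d,(K,H[:3,:3],H[:3,3]))
for v in (246,249,252,256,260,270,280):
  print(v,[(u,T[v,u].round(0).tolist()) for u in (180,186,192,197,201)])
m=(d>0)&(d<260)&(np.arange(420)[:,None]>235);print(np.percentile(T[m][:,2],[90,99,100]),m.sum())
s=status.sense();print(s['q'])
```

```text
246 [(180, [-149.0, 109.0, 261.0]), (186, [-52.0, -11.0, -17.0]), (192, [-131.0, 109.0, 261.0]), (197, [-124.0, 109.0, 260.0]), (201, [-118.0, 109.0, 260.0])]
249 [(180, [-149.0, 114.0, 260.0]), (186, [-51.0, -11.0, -22.0]), (192, [-48.0, -10.0, -19.0]), (197, [-46.0, -10.0, -20.0]), (201, [-118.0, 114.0, 260.0])]
252 [(180, [-53.0, -11.0, -25.0]), (186, [-49.0, -12.0, -27.0]), (192, [-48.0, -9.0, -22.0]), (197, [-45.0, -10.0, -24.0]), (201, [-119.0, 119.0, 260.0])]
256 [(180, [-51.0, -11.0, -32.0]), (186, [-49.0, -10.0, -28.0]), (192, [-46.0, -9.0, -27.0]), (197, [-44.0, -9.0, -25.0]), (201, [-44.0, -5.0, -17.0])]
260 [(180, [-50.0, -11.0, -35.0]), (186, [-48.0, -10.0, -32.0]), (192, [-45.0, -10.0, -33.0]), (197, [-45.0, -6.0, -25.0]), (201, [-45.0, -2.0, -17.0])]
270 [(180, [-48.0, -9.0, -42.0]), (186, [-45.0, -10.0, -44.0]), (192, [-44.0, -6.0, -36.0]), (197, [-45.0, -1.0, -27.0]), (201, [-45.0, 3.0, -19.0])]
280 [(180, [-45.0, -10.0, -52.0]), (186, [-45.0, -5.0, -43.0]), (192, [-44.0, -1.0, -37.0]), (197, [-45.0, 4.0, -28.0]), (201, [-45.0, 8.0, -21.0])]
[-93.05 -28.75 -15.74] 74489
[-0.21  0.24 -0.06 -0.   -1.27 -1.12]
```

The depth image puts the fingertips 17 mm *behind* the reported TCP, not 22 mm ahead of it. That fits the miss, since the jaws closed above the 96 mm bar. The grasp point must then be about 36 mm behind the TCP, so I'm redoing the grip about 38 mm lower.

```bash
python3 -m inch '[[0,0,0.06,0,0,0],[0,0,0.12,0,0,0],[0,0,0.17,0,0,0],[0,0,0.19,0,0,0],[0,0,0.20,0,0,0],[0,0,0.207,0,0,0],[0,0,0.207,0,0,0]]' 0.05 && python3 -m inch '[[0,0,0,0,0,0],[0,0,0,0,0,0],[0,0,0,0,0,0],[0,0,0,0,0,0],[0,0,0,0,0,0],[0,0,0,0,0,0]]' 0 25
```

```text
t: 6.2
ee_pos: [495.8, -265.7, 53.7]
ee_rot: [1.935, 2.475, 0.003]
contact_force: [-0.4, -0.4, 0.8]
width: 0.575
t: 6.95
ee_pos: [495.3, -263.6, 53.9]
ee_rot: [-1.935, -2.472, -0.005]
contact_force: [-0.9, 8.2, 4.9]
width: 0.158
```

```bash
python3 -m inch '[[0,0,0,0,0,9],[0,0,0,0,0,18],[0,0,0,0,0,27],[0,0,0,0,0,36],[0,0,0,0,0,38.8],[0,0,0,0,0,38.8],[0,0,0,0,0,38.8]]' && python3 -m inch '[[0,0,0,0,0,0],[0,0,0,0,0,0],[0,0,0,0,0,0],[0,0,0,0,0,0]]' 0.06  && python3 -m inch '[[0,0,-0.06,0,0,0],[0,0,-0.12,0,0,0],[0,0,-0.18,0,0,-10],[0,0,-0.21,0,0,-20],[0,0,-0.21,0,0,-30],[0,0,-0.21,0,0,-38.8],[0,0,-0.21,0,0,-38.8]]' 0.087
python3 - <<'E'
from h import *
im,d,c,X=look('wrist','w3')
C=np.array([495.1,-265.7])
for n,lo,hi in (('red',(0,150,90),(8,255,255)),('yel',(22,120,90),(36,255,255))):
    m=mask(im,lo,hi)&(np.linalg.norm(X[...,:2]-C,axis=-1)<80)&(X[...,2]<60)
    P=X[m][:,:2]-C;f=cv2.fitLine(P.astype(np.float32),2,0,.01,.01).ravel();P=P.mean(0);print(n,m.sum(),np.degrees(np.arctan2(P[1],P[0])),np.linalg.norm(P),np.degrees(np.arctan2(f[1],f[0])))
u=np.arange(560)[None];bl=mask(im,*BLUE)&(d>0)&(u>350)
print('base',*rimfit(X,bl,np.eye(3)))
E
```

```text
t: 7.82
ee_pos: [495.3, -263.5, 53.9]
ee_rot: [-2.645, -1.689, -0.004]
contact_force: [-0.1, 1.4, 1.7]
width: 0.161
t: 8.32
ee_pos: [495.2, -263.5, 53.9]
ee_rot: [-2.645, -1.689, -0.004]
contact_force: [0.5, 0.0, 0.8]
width: 0.533
t: 9.2
ee_pos: [495.1, -264.4, 263.8]
ee_rot: [-1.937, -2.471, -0.005]
contact_force: [-0.2, 0.1, -0.7]
width: 1.005
red 66 174.68036936822588 69.88532219598001 -14.596832
yel 131 173.0000627342435 46.318635110552854 -4.9430327
base [ 455.35 -100.76  132.43] 32.53283775611282 853
```

Needle is now on the mark (about 175° against 174.7°). Next is a look at the rack from along the cup axes.

Run:
```python
from h import *
plan((440,244,260),down(2,27.5))
```

```text
row [0.5068, 0.0675, 0.006] [-27.37, -3.06, 11.48] steps 8.181663939361021 2.788475805208525
```

```bash
python3 -m inch '[[0.507,0.067,-0.03,-27.4,-3,11.5],[0.507,0.067,-0.03,-27.4,-3,11.5],[0.507,0.067,-0.03,-27.4,-3,11.5],[0.507,0.067,0.006,-27.4,-3,11.5],[0.507,0.067,0.006,-27.4,-3,11.5],[0.507,0.067,0.006,-27.4,-3,11.5],[0.507,0.067,0.006,-27.4,-3,11.5],[0.507,0.067,0.006,-27.4,-3,11.5]]' && python3 -m inch '[[0,0,0,0,0,0],[0,0,0,0,0,0]]';python3 -m inch '[[0,0,0,0,0,0],[0,0,0,0,0,0]]'
python3 - <<'E'
from h import *
im,d,c,X=look('wrist','w4');print(pose())
E
```

```text
t: 10.25
ee_pos: [442.7, 208.7, 262.0]
ee_rot: [1.924, 1.989, 0.492]
contact_force: [1.2, 0.1, 0.5]
width: 1.001
t: 10.5
ee_pos: [442.4, 208.7, 261.6]
ee_rot: [1.925, 1.989, 0.491]
contact_force: [1.3, -0.0, -0.7]
width: 1.002
t: 10.75
ee_pos: [442.6, 207.5, 261.8]
ee_rot: [1.928, 1.986, 0.491]
contact_force: [0.2, -0.3, 0.2]
width: 0.995
(array([442.59, 207.66, 261.78]), array([[-0.03,  0.89,  0.46],
       [ 1.  ,  0.03,  0.02],
       [ 0.  ,  0.46, -0.89]]))
```

View pics/w4.png

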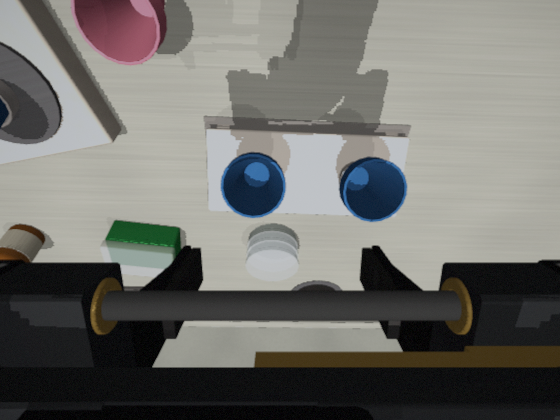

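Both rack cups are clear: B's rim is centred near (254,184), A's near (374,188).

```bash
cat > m.py <<'E'
from h import *
import sys
def rack(tag):
    z=np.load(tag+'.npz');im,d=z['im'],z['d'];c=cam('wrist',(z['t'],z['R']));X=cloud(d,c)
    b=mask(im,(95,100,30),(125,255,255))&(d>0)&(X[...,1]>100)&(X[...,2]>30);n,l,st,ce=cv2.connectedComponentsWithStats(b.astype(np.uint8))
    for i in range(1,n):
        if st[i,4]<800: continue
        B=rackB(27.5,2)
        for _ in range(4):
            p,r,k=rimfit(X,l==i,B,5)
            P=X[l==i];Q=P@B;q=p@B;e=np.linalg.norm(Q[:,:2]-q[:2],axis=1);G=P[(abs(e-r)<2.5)&(abs(Q[:,2]-q[2])<4)]
            n_=np.linalg.svd(G-G.mean(0),full_matrices=False)[2][2];n_*=np.sign(n_[2])
            tilt=np.degrees(np.arccos(n_[2]));yaw=np.degrees(np.arctan2(-n_[1],-n_[0]));B=rackB(tilt,yaw)
        print('cup px',ce[i],'rim',p,r,k,'axis',n_,'tilt',tilt,'yaw',yaw)
    return im,d,X
if __name__=='__main__':
    im,d,X=rack(sys.argv[1])
    g=cv2.cvtColor(im,cv2.COLOR_BGR2HSV);w=(g[...,1]<40)&(g[...,2]>170)&(d>0)
    u=np.arange(560)[None];v=np.arange(420)[:,None];w&=(u>205)&(u<415)&(v>130)&(v<215)
    P=X[w];C=np.median(P,0)
    for _ in range(4):
        n_=np.linalg.svd(P-C,full_matrices=False)[2][2];n_*=np.sign(n_[2]);P=P[abs((P-C)@n_)<2];C=P.mean(0)
    print('board',len(P),n_,'tilt',np.degrees(np.arccos(n_[2])),'yaw',np.degrees(np.arctan2(-n_[1],-n_[0])))
E
python3 m.py w4
```

```text
cup px [252.87 184.95] rim [511.62 179.38 122.1 ] 32.213834731459016 670 axis [-0.49  0.01  0.87] tilt 29.048043311938443 yaw -0.7184782955205986
cup px [372.79 188.83] rim [514.17 308.33 122.12] 32.443848842876235 706 axis [-0.49  0.02  0.87] tilt 29.2601129903937 yaw -1.8770270687956117
board 774 [-0.3   0.04  0.95] tilt 17.759562929386924 yaw -7.314777027783652
```

Run:
```python
from h import *
Rt=down(-1,28);tz=Rt[:,2];print(tz)
plan(np.array([511.6,180.5,122.1])-38*tz,Rt)
```

```text
[ 0.47 -0.01 -0.88]
row [-0.0288, -0.0044, 0.1173] [-0.45, -1.48, 2.36] steps 1.9333859706410044 0.26377442547671187
```

```bash
python3 -m inch '[[-0.029,-0.004,0.06,-0.4,-1.5,2.4],[-0.029,-0.004,0.117,-0.4,-1.5,2.4],[-0.029,-0.004,0.117,-0.4,-1.5,2.4],[-0.029,-0.004,0.117,-0.4,-1.5,2.4]]' 0.087 && python3 -m inch '[[0,0,0,0,0,0]]'; python3 m.py w4 >/dev/null
python3 - <<'E'
from h import *
from m import rack
look('wrist','w5');rack('w5')
Rt=down(-1,28);tz=Rt[:,2]
plan(np.array([511.6,180.5,122.1])+42*tz,Rt)
E
```

```text
t: 11.3
ee_pos: [497.7, 177.2, 167.0]
ee_rot: [1.973, 1.945, 0.466]
contact_force: [-0.1, -0.1, 0.9]
width: 1.001
t: 11.42
ee_pos: [498.0, 178.1, 168.9]
ee_rot: [1.972, 1.945, 0.471]
contact_force: [0.5, 0.1, -0.2]
width: 0.999
cup px [284.22 209.68] rim [511.48 179.38 122.04] 32.21080953179368 1453 axis [-0.48  0.01  0.87] tilt 28.963272074822026 yaw -1.0708549867560413
cup px [454.91 208.37] rim [514.2  308.28 121.93] 32.43825970826312 1749 axis [-0.49  0.02  0.87] tilt 29.18469821199325 yaw -1.9765997307745764
row [0.002, -0.0085, 0.09] [-0.94, -0.31, 0.14] steps 1.446772069300302 0.09304164804423787
```

```bash
python3 -m inch '[[0.002,-0.008,0.03,-1.9,-0.3,0],[0.002,-0.008,0.06,-1.9,-0.3,0],[0.002,-0.008,0.08,-1.9,-0.3,0],[0.002,-0.008,0.09,-1.9,-0.3,0],[0.002,-0.008,0.09,-1.9,-0.3,0],[0.002,-0.008,0.09,-1.9,-0.3,0]]' && python3 -m inch '[[0,0,0,0,0,0],[0,0,0,0,0,0],[0,0,0,0,0,0],[0,0,0,0,0,0]]' 0.05 30
python3 - <<'E'
from h import *
im,d,c,X=look('wrist','w6'); plan((511.5+20.4,180.5,122-36.7),down(-1,29)); print(status.sense()['width']*87)
E
```

```text
t: 12.22
ee_pos: [542.5, 175.1, 124.7]
ee_rot: [1.982, 1.981, 0.435]
contact_force: [-0.1, 0.4, 0.5]
width: 1.002
t: 12.72
ee_pos: [542.5, 175.2, 124.7]
ee_rot: [1.982, 1.981, 0.435]
contact_force: [-0.4, 0.4, -0.2]
width: 0.641
row [0.0054, -0.0262, 0.0313] [-4.2, -0.4, 0.88] steps 0.6582870684073342 0.4028557368395381
53.04839739912144
```

View pics/w6.png

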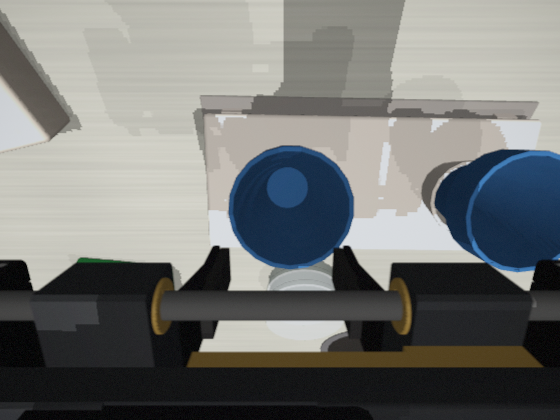

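The jaws closed in free air above B; the arm stopped about 40 mm short, tilted wrong. I'll check the joint limits.

```bash
python3 - <<'E'
from h import *
print(status.sense()['q'])
E
python3 -m inch '[[0,0,-0.03,0,0,0],[0,0,-0.05,0,0,0],[0,0,-0.05,0,0,0]]' 0.087
python3 - <<'E'
from h import *
print(status.sense()['q'],pose())
E
```

```text
[ 0.61  0.19 -0.85  0.98 -0.29 -3.1 ]
t: 13.15
ee_pos: [522.0, 176.5, 171.7]
ee_rot: [1.981, 1.981, 0.441]
contact_force: [1.3, 0.2, -0.3]
width: 0.872
[ 0.72  0.1  -0.77  0.69 -0.45 -2.88] (array([521.97, 176.48, 171.75]), array([[-0.  ,  0.91,  0.42],
       [ 1.  , -0.  ,  0.  ],
       [ 0.  ,  0.42, -0.91]]))
```

Joint 6 hit its limit next to a wrist singularity. Tilting about the jaw axis doesn't affect the grip, so I'll use a tool tilt of 16° on the 29°-leaning cup and make up the 13° at the warmer.

Run:
```python
from h import *
Rt=down(-1,16)
plan((523.8-.276*50,180.2,83+48),Rt)
```

```text
row [0.0036, -0.0281, 0.0319] [8.96, -0.47, 0.93] steps 0.6821273028255845 0.8430698275110383
```

```bash
python3 -m inch '[[0.004,-0.028,0.032,9,-0.5,0.9],[0.004,-0.028,0.032,9,-0.5,0.9],[0.004,-0.028,0.032,9,-0.5,0.9],[0.004,-0.028,0.032,9,-0.5,0.9]]' 0.087
python3 - <<'E'
from h import *
print(status.sense()['q']);plan((523.8,180.2,83),down(-1,16))
E
```

```text
t: 13.65
ee_pos: [510.0, 179.8, 130.4]
ee_rot: [2.088, 2.053, 0.285]
contact_force: [-0.3, 0.9, 0.2]
width: 0.998
[ 0.74  0.19 -0.64  0.36 -0.56 -2.62]
row [0.0008, 0.0003, 0.0494] [-0.06, 0.11, 0.03] steps 0.7898657276917876 0.012043553213369609
```

```bash
python3 -m inch '[[0.001,0,0.025,0,0,0],[0.001,0,0.04,0,0,0],[0.001,0,0.049,0,0,0],[0.001,0,0.049,0,0,0],[0.001,0,0.049,0,0,0]]' && python3 -m inch '[[0,0,0,0,0,0],[0,0,0,0,0,0],[0,0,0,0,0,0],[0,0,0,0,0,0],[0,0,0,0,0,0]]' 0.055 30
python3 - <<'E'
from h import *
s=status.sense();print(s['q'],s['width']*87,s['wrist_torque'])
E
```

```text
t: 14.28
ee_pos: [523.7, 180.6, 83.9]
ee_rot: [2.088, 2.052, 0.287]
contact_force: [0.4, 0.8, 0.8]
width: 1.004
t: 14.9
ee_pos: [523.9, 180.8, 84.3]
ee_rot: [2.088, 2.052, 0.288]
contact_force: [-0.8, -0.3, 2.2]
width: 0.799
[ 0.71  0.28 -0.7   0.46 -0.42 -2.7 ] 69.55528267004635 [-0.05  0.62  0.  ]
```

Gripped at 69.5 mm, the collar's width. Lifting it out along the cup axis.

```bash
python3 -m inch '[[0,-0.002,-0.01,0,0,0],[0,-0.0045,-0.02,0,0,0],[0,-0.007,-0.03,0,0,0],[0,-0.009,-0.04,0,0,0],[0,-0.0135,-0.0585,0,0,0],[0,-0.02,-0.087,0,0,0],[0,-0.02,-0.087,0,0,0]]'
python3 - <<'E'
from h import *
from m import rack
im,d,c,X=look('wrist','w7');rack('w7');print(pose())
E
```

```text
t: 15.78
ee_pos: [480.9, 182.8, 164.8]
ee_rot: [2.086, 2.053, 0.296]
contact_force: [-0.0, 0.8, -2.0]
width: 0.799
cup px [442.17 234.97] rim [490.83 258.49 114.68] 38.71552702704122 145 axis [-0.16 -0.93  0.33] tilt 70.48625857508429 yaw 80.25691010524187
cup px [280.99 256.49] rim [468.55 181.86 202.45] 32.13823440826469 1727 axis [-0.48  0.01  0.88] tilt 28.672030506181827 yaw -1.547522854840181
cup px [280.85 332.97] rim [470.04 181.86 203.18] 30.844965621797595 1207 axis [-0.5   0.01  0.86] tilt 30.199776839904878 yaw -1.2570491651599802
(array([480.64, 182.18, 163.38]), array([[ 0.02,  0.96,  0.28],
       [ 1.  , -0.02, -0.  ],
       [ 0.  ,  0.28, -0.96]]))
```

View pics/w7.png

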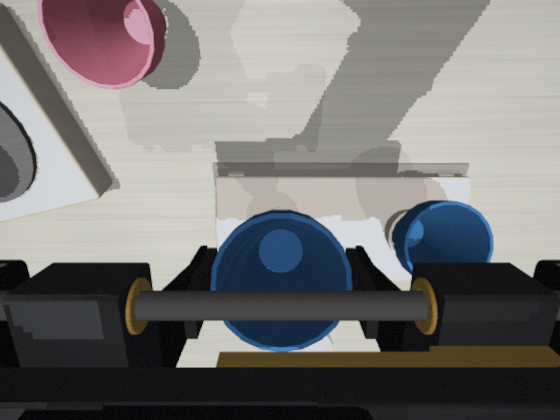

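Cup B is in the jaws with its rim centred near (281,280), lean about 29° and tool offset as expected. Planning the carry.

```bash
cat >> h.py <<'E'
def toolpos(rim,Rt,off=(0,-.6,-41)): return np.array(rim)-Rt@np.array(off)
E
python3 - <<'E'
from h import *
Rt=down(-1,-12.6)
plan(toolpos((465,180,256),Rt),Rt)
plan(toolpos((455.3,-100.7,256),Rt),Rt)
E
```

```text
row [-0.0024, -0.0084, -0.0571] [28.73, -0.06, 0.05] steps 0.9237689103382358 2.6848946018340074
row [-0.2832, -0.0132, -0.0588] [28.73, -0.06, 0.05] steps 4.632409418173895 2.6848946018340074
```

```bash
python3 -m inch '[[-0.002,-0.006,-0.03,5,0,0],[-0.002,-0.008,-0.058,10,0,0],[-0.05,-0.009,-0.059,20,0,0],[-0.1,-0.01,-0.059,28.7,0,0],[-0.16,-0.011,-0.059,28.7,0,0],[-0.22,-0.012,-0.059,28.7,0,0],[-0.265,-0.013,-0.059,28.7,0,0],[-0.283,-0.013,-0.059,28.7,0,0]]' && python3 -m inch '[[0,0,0,0,0,0],[0,0,0,0,0,0],[0,0,0,0,0,0]]'
cat > n.py <<'E'
from h import *
import sys
def held(tag):
    im,d,c,X=look('wrist',tag)
    b=mask(im,(95,100,30),(125,255,255))&(d>0)&(np.linalg.norm(X[...,:2]-pose()[0][:2],axis=-1)<75)&(X[...,2]>180)
    B=np.eye(3)
    for _ in range(3):
        p,r,k=rimfit(X,b,B,5)
        P=X[b];Q=P@B;q=p@B;e=np.linalg.norm(Q[:,:2]-q[:2],axis=1);G=P[(abs(e-r)<2.5)&(abs(Q[:,2]-q[2])<4)]
        n_=np.linalg.svd(G-G.mean(0),full_matrices=False)[2][2];n_*=np.sign(n_[2])
        B=R.align_vectors([n_],[[0,0,1.]])[0].as_matrix()
    t,Rm=pose()
    print('held rim',p,r,k,'axis',n_,'tool off',Rm.T@(p-t),'TCP',t)
held(sys.argv[1])
E
python3 n.py w8
python3 - <<'E'
from h import *
# side-view estimate of the base/held cup alignment
im,d,c,X=look('side','s8');b=mask(im,*BLUE)&(d>0);n,l,st,ce=cv2.connectedComponentsWithStats(b.astype(np.uint8))
for i in range(1,n):
    if st[i,4]>150: P=X[l==i];print(ce[i],st[i,4],P.min(0),P.max(0),np.median(P,0))
E
```

```text
t: 16.82
ee_pos: [446.5, -102.5, 214.8]
ee_rot: [-2.124, -2.082, 0.231]
contact_force: [-1.4, 0.1, -1.0]
width: 0.796
t: 17.2
ee_pos: [446.7, -101.6, 214.7]
ee_rot: [-2.122, -2.084, 0.231]
contact_force: [0.5, 0.7, -1.9]
width: 0.796
held rim [ 454.1  -102.78  254.06] 32.24020249020268 2950 axis [-0.    0.01  1.  ] tool off [ -1.    -1.38 -39.93] TCP [ 446.7  -101.6   214.81]
[404.03  62.59] 159 [  651.39 -2063.53  -338.83] [1239.45 -846.61  152.98] [ 689.55 -890.79  143.87]
[343.77 179.71] 1349 [ 419.89 -241.19   37.85] [540.83 -33.63 312.45] [449.58 -94.69 170.72]
[199.46 284.86] 873 [485.97 278.99  40.59] [569.93 346.17 137.52] [537.35 296.76  96.41]
```

```bash
python3 -m inch '[[0.002,0.005,0.018,0,0,0],[0.002,0.0085,0.034,0,0,0],[0.002,0.0124,0.050,0,0,0],[0.002,0.0164,0.068,0,0,0],[0.002,0.0164,0.068,0,0,0],[0.002,0.0164,0.068,0,0,0]]'; python3 n.py w9
```

```text
t: 18.05
ee_pos: [448.4, -99.4, 145.7]
ee_rot: [-2.122, -2.085, 0.23]
contact_force: [-0.5, -0.3, -1.1]
width: 0.797
held rim [435.92 -99.49 242.17] 10.106237289891116 77 axis [ 0.95 -0.02  0.31] tool off [ -0.17 -33.29 -91.31] TCP [448.51 -99.46 145.8 ]
```

```bash
python3 -m inch '[[0,0.0013,0.006,0,0,0],[0,0.0026,0.012,0,0,0],[0,0.004,0.018,0,0,0],[0,0.0052,0.0235,0,0,0],[0,0.0052,0.0235,0,0,0]]' && python3 -m inch '[[0,0.0004,0.002,0,0,0],[0,0.0009,0.004,0,0,0],[0,0.0009,0.004,0,0,0]]'
```

```text
t: 18.73
ee_pos: [448.1, -99.5, 121.1]
ee_rot: [-2.122, -2.085, 0.23]
contact_force: [0.5, 0.1, -1.7]
width: 0.795
t: 19.1
ee_pos: [448.3, -99.4, 117.7]
ee_rot: [-2.122, -2.085, 0.23]
contact_force: [-1.1, 0.1, 4.3]
width: 0.796
```

```bash
python3 -m inch '[[0,0.0003,0.0015,0,0,0],[0,0.0003,0.0015,0,0,0]]'; sed -i 's/X\[...,2\]>180/X[...,2]>float(sys.argv[2])/' n.py; python3 n.py w10 125
```

```text
t: 19.35
ee_pos: [448.5, -99.4, 117.6]
ee_rot: [-2.122, -2.086, 0.23]
contact_force: [-2.0, 0.1, 8.0]
width: 0.797
held rim [ 455.9  -100.65  157.33] 32.27352108471986 2935 axis [0.01 0.01 1.  ] tool off [ -1.03  -1.38 -40.35] TCP [448.47 -99.48 117.65]
```

```bash
python3 -m inch '[[0,0,0,0,0,0],[0,0,0,0,0,0],[0,0,0,0,0,0],[0,0,0,0,0,0]]' 0.087 && python3 -m inch '[[0,0,-0.03,0,0,0],[0,0,-0.08,0,0,0],[0,0,-0.12,0,0,0],[0,0,-0.12,0,0,0]]'; python3 n.py w11 125
python3 - <<'E'
from h import *
Rt=down(-1,16);a=rackB(29,-1)[:,2]
G=np.array([514.2,309.3,122])-5*a; T=G+36*Rt[:,2];print(T)
plan(T-80*Rt[:,2],Rt)
E
```

```text
t: 19.9
ee_pos: [448.4, -99.5, 117.4]
ee_rot: [-2.122, -2.086, 0.23]
contact_force: [-0.2, 1.0, 0.0]
width: 0.993
t: 20.4
ee_pos: [476.9, -100.1, 237.4]
ee_rot: [-2.126, -2.091, 0.223]
contact_force: [0.1, 0.6, -0.8]
width: 0.999
held rim [ 456.03 -101.05  157.08] 32.202310583668115 1070 axis [0. 0. 1.] tool off [-1.61 -1.9  80.52] TCP [475.28 -99.85 235.29]
[526.55 309.08  83.02]
row [0.4097, 0.038, 0.0692] [-28.46, -0.06, 0.02] steps 6.675664411228079 2.659820398860221
```

View pics/w11.png

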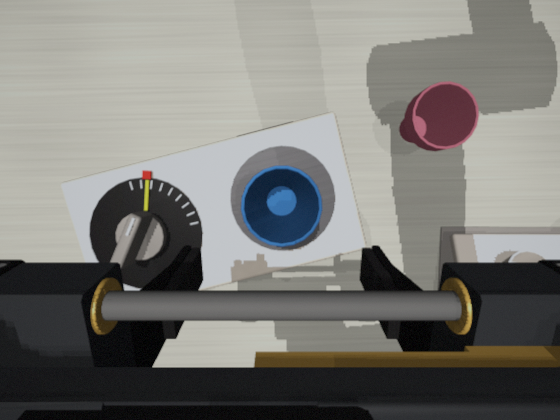

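Cup B sits upright in the base cup, concentric at (281,205) with its rim about 24.6 mm above the base's, and the needle points at the red mark. Now cup A.

```bash
python3 -m inch '[[0.06,0.01,0,-5,0,0],[0.12,0.02,0,-10,0,0],[0.18,0.03,0.01,-20,0,0],[0.24,0.035,0.03,-28.5,0,0],[0.30,0.038,0.05,-28.5,0,0],[0.36,0.038,0.06,-28.5,0,0],[0.41,0.038,0.069,-28.5,0,0],[0.41,0.038,0.069,-28.5,0,0]]' 0.087 && python3 -m inch '[[0,0,0,0,0,0],[0,0,0,0,0,0]]'
python3 - <<'E'
from h import *
from m import rack
look('wrist','w12');rack('w12')
Rt=down(-1,16);print(status.sense()['q'])
plan((526.5,309.1,83),Rt)
E
```

```text
t: 21.45
ee_pos: [503.2, 312.2, 157.2]
ee_rot: [2.084, 2.058, 0.284]
contact_force: [-0.9, -1.0, 0.8]
width: 1.004
t: 21.7
ee_pos: [502.9, 310.8, 156.5]
ee_rot: [2.085, 2.057, 0.282]
contact_force: [-0.3, -0.5, 0.7]
width: 1.0
cup px [281.   231.74] rim [514.57 309.39 122.22] 32.01204444105416 1468 axis [-0.49  0.01  0.87] tilt 29.059576884260988 yaw -1.0531234641100495
[ 0.94  0.26 -0.46  0.35 -0.72 -2.77]
row [-0.0013, 0.0023, 0.0776] [-0.15, 0.11, 0.23] steps 1.241909464667398 0.02770765001748545
```

```bash
python3 -m inch '[[0,0.0023,0.03,0,0,0],[0,0.0023,0.055,0,0,0],[0,0.0023,0.07,0,0,0],[0,0.0023,0.0775,0,0,0],[0,0.0023,0.0775,0,0,0],[0,0.0023,0.0775,0,0,0]]' && python3 -m inch '[[0,0,0,0,0,0],[0,0,0,0,0,0],[0,0,0,0,0,0],[0,0,0,0,0,0],[0,0,0,0,0,0]]' 0.055 30
python3 - <<'E'
from h import *
s=status.sense();print(s['q'],s['width']*87,s['wrist_torque']);plan((526.5,310,83),down(-1,16))
E
```

```text
t: 22.5
ee_pos: [526.8, 310.8, 84.0]
ee_rot: [2.085, 2.057, 0.286]
contact_force: [-0.5, 0.4, -0.1]
width: 1.001
t: 23.12
ee_pos: [527.0, 311.0, 84.4]
ee_rot: [2.085, 2.057, 0.287]
contact_force: [-1.8, 0.2, 2.1]
width: 0.796
[ 0.89  0.37 -0.54  0.44 -0.53 -2.85] 69.28287941789888 [-0.13  0.68 -0.05]
row [-0.001, -0.0008, 0.0012] [-0.06, 0.01, 0.23] steps 0.028879361225790302 0.021868505141588713
```

```bash
python3 -m inch '[[0,-0.002,-0.01,0,0,0],[0,-0.0045,-0.02,0,0,0],[0,-0.007,-0.03,0,0,0],[0,-0.009,-0.04,0,0,0],[0,-0.0135,-0.0585,0,0,0],[0,-0.02,-0.087,0,0,0],[0,-0.02,-0.087,0,0,0]]'
python3 - <<'E'
from h import *
print(pose(),status.sense()['width'])
Rt=down(-1,-12.6);off=(-1,-1.4,-40)
plan(toolpos((465,310,280),Rt,off),Rt)
plan(toolpos((455.7,-100.9,280),Rt,off),Rt)
E
```

```text
t: 24.0
ee_pos: [484.0, 313.1, 165.2]
ee_rot: [2.084, 2.058, 0.295]
contact_force: [-0.4, 0.0, -1.8]
width: 0.794
(array([483.98, 313.11, 165.18]), array([[ 0.01,  0.96,  0.28],
       [ 1.  , -0.01, -0.  ],
       [ 0.  ,  0.28, -0.96]])) 0.7943762686384208
row [-0.0021, -0.0043, -0.0798] [28.71, -0.19, 0.29] steps 1.2792726366469025 2.683545981029861
row [-0.413, -0.008, -0.0822] [28.71, -0.19, 0.29] steps 6.739632818947509 2.683545981029861
```

```bash
python3 -m inch '[[-0.002,-0.003,-0.04,5,0,0],[-0.01,-0.004,-0.08,12,0,0],[-0.07,-0.005,-0.082,20,0,0],[-0.13,-0.006,-0.082,28.7,-0.2,0.3],[-0.19,-0.006,-0.082,28.7,-0.2,0.3],[-0.25,-0.007,-0.082,28.7,-0.2,0.3],[-0.31,-0.008,-0.082,28.7,-0.2,0.3],[-0.36,-0.008,-0.082,28.7,-0.2,0.3]]' && python3 -m inch '[[-0.025,0,0,0,0,0],[-0.038,0,0,0,0,0],[-0.038,0,0,0,0,0],[-0.038,0,0,0,0,0]]' ; python3 n.py w13 200
```

```text
t: 25.0
ee_pos: [448.6, -48.9, 239.8]
ee_rot: [-2.124, -2.084, 0.231]
contact_force: [0.8, -0.3, -2.2]
width: 0.795
t: 25.5
ee_pos: [448.1, -86.1, 239.7]
ee_rot: [-2.123, -2.085, 0.231]
contact_force: [-0.4, 0.3, -2.2]
width: 0.799
held rim [455.02 -87.22 279.18] 32.233213600728284 2989 axis [-0.01  0.01  1.  ] tool off [ -1.12  -1.87 -39.99] TCP [448.12 -85.98 239.75]
```

```bash
python3 -m inch '[[-0.0137,0.001,0,0,0,0],[-0.0137,0.003,0.01,0,0,0],[-0.0137,0.0075,0.029,0,0,0],[-0.0137,0.0117,0.048,0,0,0],[-0.0137,0.0161,0.068,0,0,0],[-0.0137,0.0161,0.068,0,0,0],[-0.0137,0.0161,0.068,0,0,0]]'; python3 n.py w14 165
```

```text
t: 26.42
ee_pos: [449.2, -99.8, 170.3]
ee_rot: [-2.123, -2.087, 0.23]
contact_force: [0.4, 0.3, -1.0]
width: 0.794
held rim [ 456.05 -100.92  210.03] 32.261045455516225 2938 axis [-0.01  0.01  1.  ] tool off [ -1.07  -2.   -39.95] TCP [449.36 -99.73 170.59]
```

```bash
python3 -m inch '[[0,0.0013,0.006,0,0,0],[0,0.0026,0.012,0,0,0],[0,0.004,0.018,0,0,0],[0,0.0052,0.0235,0,0,0],[0,0.0052,0.0235,0,0,0]]' && python3 -m inch '[[0,0.0004,0.002,0,0,0],[0,0.0009,0.004,0,0,0],[0,0.0009,0.004,0,0,0]]'&& python3 -m inch '[[0,0.0003,0.0015,0,0,0],[0,0.0003,0.0015,0,0,0]]'; python3 n.py w15 150
```

```text
t: 27.1
ee_pos: [449.0, -99.8, 146.0]
ee_rot: [-2.122, -2.086, 0.231]
contact_force: [0.6, 0.2, -1.2]
width: 0.797
t: 27.48
ee_pos: [449.1, -99.8, 142.0]
ee_rot: [-2.122, -2.086, 0.231]
contact_force: [0.6, 1.0, -0.9]
width: 0.8
t: 27.72
ee_pos: [449.3, -99.7, 141.6]
ee_rot: [-2.122, -2.087, 0.23]
contact_force: [-1.0, 0.7, 4.3]
width: 0.799
held rim [ 456.28 -100.81  181.53] 32.28676955941539 2903 axis [0.   0.01 1.  ] tool off [ -1.01  -1.83 -40.45] TCP [449.28 -99.7  141.65]
```

Contact at rim z 181.5, close to the expected 181. Releasing, retreating and checking.

```bash
python3 -m inch '[[0,0.0003,0.001,0,0,0],[0,0.0003,0.001,0,0,0]]' && python3 -m inch '[[0,0,0,0,0,0],[0,0,0,0,0,0],[0,0,0,0,0,0],[0,0,0,0,0,0]]' 0.087 && python3 -m inch '[[0,0,-0.03,0,0,0],[0,0,-0.08,0,0,0],[0,0,-0.12,0,0,0],[0,0,-0.12,0,0,0]]'; python3 n.py w16 150; python3 -m inch '[[0,0,-0.05,0,0,0],[0,0,-0.1,0,0,0],[0,0,-0.1,0,0,0],[0,0,-0.1,0,0,0],[0,0,-0.1,0,0,0]]'; python3 n.py w17 150
python3 - <<'E'
from h import *
z=np.load('w17.npz');im,d=z['im'],z['d'];X=cloud(d,cam('wrist',(z['t'],z['R'])));C=np.array([495.1,-265.7])
for n,lo,hi in (('red',(0,150,90),(8,255,255)),('yel',(22,120,90),(36,255,255))):
    m=mask(im,lo,hi)&(np.linalg.norm(X[...,:2]-C,axis=-1)<80)&(X[...,2]<60)
    P=X[m][:,:2]-C;f=cv2.fitLine(P.astype(np.float32),2,0,.01,.01).ravel();P=P.mean(0);print(n,m.sum(),np.degrees(np.arctan2(P[1],P[0])),np.degrees(np.arctan2(f[1],f[0])))
im,d,c,X=look('side','s17');b=mask(im,*BLUE)&(d>0)&(abs(X[...,0]-455)<50)&(abs(X[...,1]+101)<50)
v,u=np.nonzero(b);print('side px',u.min(),u.max(),v.min(),v.max())
cv2.imwrite('pics/s17c.png',cv2.resize(im[110:270,260:420],None,fx=3,fy=3,interpolation=2))
E
```

```text
t: 28.02
ee_pos: [449.4, -99.7, 141.6]
ee_rot: [-2.122, -2.088, 0.23]
contact_force: [-0.7, 1.5, 5.7]
width: 0.799
t: 28.52
ee_pos: [449.4, -99.7, 141.4]
ee_rot: [-2.122, -2.088, 0.23]
contact_force: [0.3, -0.4, -0.1]
width: 0.994
t: 29.02
ee_pos: [477.7, -100.2, 261.5]
ee_rot: [-2.126, -2.092, 0.223]
contact_force: [0.3, -0.2, -0.9]
width: 1.001
held rim [ 456.5  -101.37  181.06] 32.15133834327136 1043 axis [-0.  0.  1.] tool off [-1.78 -2.3  80.69] TCP [476.09 -99.92 259.37]
t: 29.7
ee_pos: [496.7, -100.2, 355.1]
ee_rot: [-2.121, -2.087, 0.231]
contact_force: [0.9, 0.1, -0.9]
width: 0.999
held rim [ 456.71 -101.61  181.29] 32.27380010037028 584 axis [-0. -0.  1.] tool off [ -2.    -1.12 178.72] TCP [ 496.81 -100.28  355.46]
red 36 174.26206436232235 -54.829468
yel 85 173.29209811807476 -5.348148
side px 328 356 169 216
```

View pics/s17c.png

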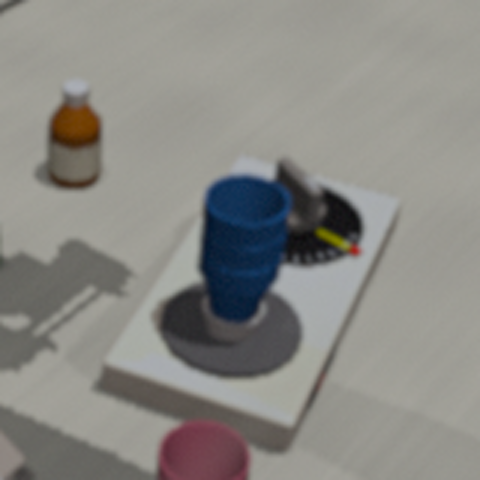

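The crop shows one upright stack of three collars (245,240) in the ring at (235,320), with the needle tip at the red mark (355,250).

```bash
python3 -c "
from station import env; print(env.hand_in())"
```

```text
the job is handed in; nothing more can be done
None
```

I handed the job in at about 30 s of the 72 s. Both rack cups are nested in the cup on the warmer, and the needle is on the red mark. The hand-in reports no verdict, so these are my own last checks:

- **Stack:** The order is base, cup_b, cup_a. The rims measured 132.4, 157.1 and 181.1 mm high, so the steps are 24.7 and 24.0 mm against the nominal 24. The top cup is upright to within my measurement. The rim centres agree within about 2 mm. Contact forces on lowering stayed under about 8 N.
- **Needle:** It measured about 173–175°, and the mark about 174–175°, so the error is at most 0.03 rad against 0.08 allowed.
- **Bystanders:** I did not measure the bottle, dishes or tip box again. No move went near them, and the bottle still stands in the last picture.

Three things went wrong or disagreed along the way:

- **Fingertip position:** The fingertips are about 17 mm behind the reported TCP, not 22 mm ahead as the description says. My first knob grip closed above the bar for that reason. I used the measured offset from then on.
- **First approach to cup_b:** At the full lean the arm stopped short on joint 6's limit, and the jaws closed in free air. I then gripped both cups with the tool tilted 16° and made up the difference at the warmer.
- **Small offset:** The gripper centred about 1–2 mm sideways of where the camera put things, within the stated calibration.

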